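# Ready the bench drill for a stripped phone screw

## Task

Get the bench drill ready to drill out the stripped screw: slide the vise across the drill's plate, without lifting it off the plate, until the pen ring on the clamped phone frame is right under the tip of the drill bit. The power bank is in the way on the plate: lay it back flat and right way up on the floor of the parts compartment and shut the compartment's lid so that no swarf gets in. Do not knock the drill bit, and leave the blue box, the oil bottle and the screw tin where they are.

Things in the scene. Friction and masses are not known exactly. Their poses are not given: they have to be found in the camera images.
- drill: bench drill, fixed. Origin: on the spindle axis at bench level; x points from its front (robot's side) to its column, y to the left, z up. Flat steel base plate 360 x 360 mm centred on the origin, 22 mm thick (top at z = 22). Chuck 35 mm thick round the spindle axis, 103 to 153 mm above the bench. Column 36 mm thick at x = 140 (foot 76 mm thick), motor behind it.
- head_front (a point): middle of the lower front edge of the drill's overhanging head, 62 mm in front of the spindle axis and 190 mm above the bench. Head and belt cover reach from here 325 mm back and 317 mm up, 96 mm wide: the middle of the plate is reached with a hand tilted back to the front. On the head's right side (drill y -42 to -77 mm) a fixed feed hub with three 75 mm spokes, x 45, height 228 mm.
- bit: drill bit in the chuck, 5 mm thick, fixed. Origin: the tip of the bit, which points down, on the spindle axis 70 mm above the bench (48 mm above the plate); the chuck starts 33 mm above the tip.
- vise: loose grey drill-press vise, about 0.75 kg, with an aluminium phone frame clamped in it (all one rigid piece), standing on the drill's plate. Origin: underside, z up; its black knob points to -x. The vise proper: x -68 to +55, y +-40, up to 31 mm high. Phone frame: x -32 to +40, y +-75, its top 32 mm and its underside 24 mm above the vise's underside; it passes 16 mm below the bit's tip.
- mark (a point): centre of the black pen ring (10 mm inside, 13.6 mm outside diameter) round the stripped screw on top of the phone frame: in the vise's frame x = -18, y = +30, z = 32 mm.
- vise_knob (a point): centre of the vise's black clamp knob, a block 28 mm long (x), 24 mm wide (y, flat sides to grip) and 28 mm high, 20 mm above the vise's underside: in the vise's frame x = -92, y = 0, z = 20 mm; the grey bridge behind it (60 mm wide, 31 mm high) starts 24 mm from the knob's centre. The knob does not turn.
- power_bank: loose beige power bank lying flat on the drill's plate beside the vise, 96 (x) x 58 (y) x 26 mm (z), about 0.3 kg. Origin: centre of its underside; x along its length.
- compartment: grey parts compartment, fixed: open box 230 x 230 mm, 40 mm high, walls and floor 4 mm. Origin: centre of its underside; x points from its front (robot's side) to the hinge side, y to the left. A 20 mm high foam strip with three black speakers and a silver SIM tray takes the back inside (x over 71 mm); the blue box lies in the left part (y over 15 mm).
- free_place (a point): middle of the free floor for the power bank in the compartment: in its frame x = -5, y = -45, z = 4 mm. The free floor reaches from x -111 to 71 and y -111 to 15 mm; the power bank lies there with its length along x. The half-open lid leans over it from the back.
- lid (a joint): hinge of the compartment's aluminium lid: 0 = shut flat on the box, grows as it opens (1.57 = upright); rad. At the start it leans over the compartment, half open. The friction hinge (0.5 N m) holds it wherever it is left. Pressing its outer face down near the free edge shuts it.
- lid_edge (a point): middle of the lid's free edge, on the outer face: 230 mm from the hinge; a tab 70 mm wide stands 14 mm beyond it. The lid is 230 x 230 mm, 4 mm thick.
- lid_hinge (a point): middle of the lid's hinge axis, at the back rim of the compartment (compartment x = +115, z = 40.5 mm), parallel to the compartment's y; the lid's inner face passes through it.
- protector_box: bystander: blue rigid screen protector box 160 x 85 x 16 mm lying in the left part of the compartment. Origin: centre of its underside.
- oil_bottle: bystander: white plastic oil bottle with black pointed nozzle, 40 mm thick, 115 mm high, standing on the back left corner of the drill's plate. Origin: centre of its underside.
- screw_tin: bystander: low round aluminium screw tin, 46 mm thick, 50 mm high, standing on the back right corner of the drill's plate. Origin: centre of its underside.
There are look-alikes about, which are no part of the job. What is shaped like the vise but orange or purple is not meant.

How it is judged:
By the outcome, as a careful person would: the job done as asked, in the order asked, and still so for the second after the job is handed in, with the robot touching nothing.
It also fails if it takes over 72 s, if anything falls off the work surface, if the arm or the gripper's body presses on something with over 40 N, if the wrist force passes 120 N, or if a joint passes its speed limit or range.

## Robot

A 6-joint arm with a two-finger parallel gripper is mounted at the origin on the work surface. World frame = base frame: x ahead of the robot, y to its left, z up, the work surface at z = 0. Lengths are in mm, angles in rad, forces in N, time in s.
With the tool pointing down it reaches from about 350 to 775 mm from the base axis. Payload 7.3 kg.
Tool frame: the origin (TCP) lies on the centre line of the jaws, within the pads' length; the fingertips stand 17 mm ahead of it and the grasp point (between the pads) lies 2 mm behind it; z points along the fingers, y is the line along which they close (so a half turn about z gives the same grasp; the last joint's range is limited). The gripper opens to 92 mm and grips with 3 to 60 N. Pads are 19 mm wide; open, the fingers measure 130 mm over their backs; the gripper's body (75 mm by 190 mm) begins 47 mm behind the grasp point.
Start: joints at [1.165, 0.342, 1.524, -0, 1.275, -0.146], TCP at [134.849, 507.404, 243.741] pointing down, gripper open.
Joint ranges: [-2.53, 2.53], [-0.77, 2.02], [0.04, 2.7], [-1, 4.14], [0.28, 2.66], [-3.11, 3.11]. Speed limits (rad/s): [2.57, 2.57, 3.14, 3.14, 3.14, 3.14].

## Interface

Orientations are given as [roll, pitch, yaw] about the fixed x, y, z axes, in that order (R = Rz(yaw) Ry(pitch) Rx(roll)).
In Python, from plant import bot gives the robot as it stands. The module is installed in compiled form; this text tells all that it offers.
- The arm moves only by the shell command python3 -m pendant 'ROWS'. ROWS is JSON, a list of rows, each a list of 3 entries, a list of its own where there are three numbers: the shift along the world's x, y, z as a fraction of full scale, then the turn, a rotation vector about the world's x, y, z as a fraction of full scale, then the opening, from -1 (shut) to 1 (fully open), so that 0 is half open. In form: [[[tx, ty, tz], [rx, ry, rz], claw], ...]. A call has exactly 10 rows; each row shifts and turns the commanded pose from where the row before left it; what a row does not reach is not made up. Full scale, the value 1, is 30 mm for a shift and 0.12 rad for a turn. A row lasts 1/12 s, in which the tool goes at most 41.7 mm and 7.16 degrees, less where a joint would pass 70% of its speed; a pose out of reach is approached as far as the arm can. A call with a number of a shift or a turn outside -1 to 1 is refused whole. A call with a gripper value outside its range is refused whole. The fingers move at their own pace and stop on an object; the grip force is fixed at half the most. Time passes only in rows, so rows that do not move let the fingers close, or fill a call up. It gives the time, the measured TCP pose, the force, the opening and the grip force at its end, in the units of the state.
- bot.get_obs(): the state, without advancing time (a new reading comes with each control period).
- bot.capture(name): name is "side" or "top" or "wrist"; returns the picture (480x640x3 uint8, blue, green, red); there is no depth.
- bot.camera_params(name): a dict with "fovy" (degrees; the focal length in pixels is half the picture's height over the tangent of half this angle, whatever the lens; pixels are square), "cx", "cy" (the principal point, pixels), "camera_from_world" (4x4, takes a point from world to camera coordinates). Camera axes: x right, y down, z forward; pixel columns grow to the right and rows downward; lengths in mm; the calibration is good to about 2 mm. A picture is of the moment at which its call begins: read the wrist's pose just before it. camera_params takes no time and is no camera call; for the wrist camera it gives the pose at the moment of the call.
- bot.close_job(): hands the job in; it is judged then, once.
The state is a dict: "time": time; "joint_positions": joint angles; "dq": joint speeds; "tau": joint torques, N m; "tool_pos": TCP position; "tcp_rot": TCP orientation; "contact_force": force on the tool from outside, world axes, zero at the start; "moment": the same for the moment, N m; "grip_width": finger opening in mm; "finger_force": force on a finger pad.
Only numpy, scipy, OpenCV 4.12 (cv2) and the standard library are available. Lean on these libraries where they do the work, as an engineer would, in place of code of your own. Each camera call takes 0.05 s, during which the arm holds its last target. There are 200 camera calls.

## Working session

There is one attempt and no reset: what is moved stays moved. The work goes in short steps, Python scripts to look and compute and a shell command to move; the robot and the scene stay as the last step left them, time stands still between calls to the robot, and variables do not carry over. Pictures are saved under pics/ and viewed, at most 10 in all, crops included, and the job is handed in when it is done.

```bash
mkdir -p pics
cat > h.py <<'E'
import numpy as np, cv2
from plant import bot
def K(n):
    p=bot.camera_params(n); f=240/np.tan(np.radians(p["fovy"])/2); return f,p["cx"],p["cy"],np.array(p["camera_from_world"])
def ray(P,u,v):
    f,cx,cy,T=P; R=T[:3,:3]; o=-R.T@T[:3,3]; d=R.T@np.array([(u-cx)/f,(v-cy)/f,1]); return o,d
def onz(P,u,v,z):
    o,d=ray(P,u,v); return o+d*(z-o[2])/d[2]
def tri(P,a,Q,b):
    o1,d1=ray(P,*a);o2,d2=ray(Q,*b); A=np.stack([d1,-d2],1); s=np.linalg.lstsq(A,o2-o1,rcond=None)[0]
    p,q=o1+s[0]*d1,o2+s[1]*d2; return (p+q)/2,np.linalg.norm(p-q)
def proj(P,X):
    f,cx,cy,T=P; c=T[:3,:3]@np.array(X)+T[:3,3]; return np.array([cx+f*c[0]/c[2],cy+f*c[1]/c[2]])
E
python3 - <<'E'
from h import *
np.set_printoptions(precision=3,suppress=True)
for n in("side","top","wrist"):
    P=K(n); cv2.imwrite(f"pics/{n}0.png",bot.capture(n)); print(n,P[0],P[1:3],-P[3][:3,:3].T@P[3][:3,3]); print(P[3][:3,:3])
o=bot.get_obs();print(o["tool_pos"],o["tcp_rot"],o["time"],o["contact_force"])
E
```

```text
side 456.9659630713758 (326.6666112798986, 244.30412843446646) [341.408 707.666 829.305]
[[-0.969 -0.247  0.005]
 [-0.163  0.623 -0.765]
 [ 0.186 -0.742 -0.644]]
top 474.56245577598474 (321.42839277467544, 240.41194383998973) [ 441.741 -100.682 1373.772]
[[ 0.    -1.     0.009]
 [-0.996 -0.001 -0.089]
 [ 0.089 -0.009 -0.996]]
wrist 414.73546173694257 (324.4971589157382, 239.52090320498138) [ 62.041 526.787 383.155]
[[ 0.258  0.966 -0.001]
 [ 0.928 -0.247  0.279]
 [ 0.27  -0.073 -0.96 ]]
[134.727 507.146 243.231] [-3.141 -0.     2.882] 0.15 [-0.528 -0.241 -0.615]
```

View pics/side0.png

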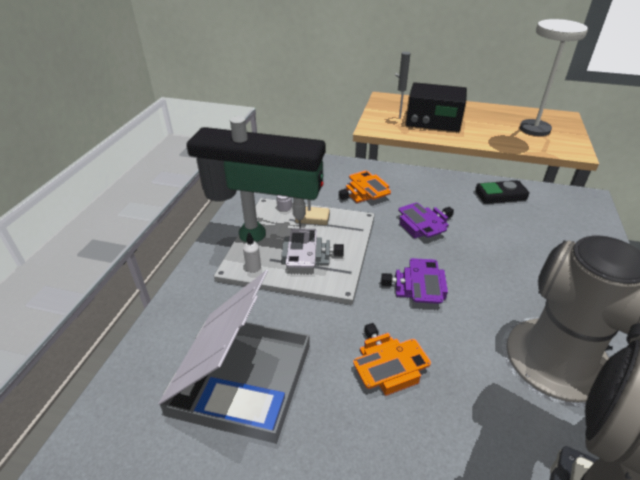

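View pics/top0.png

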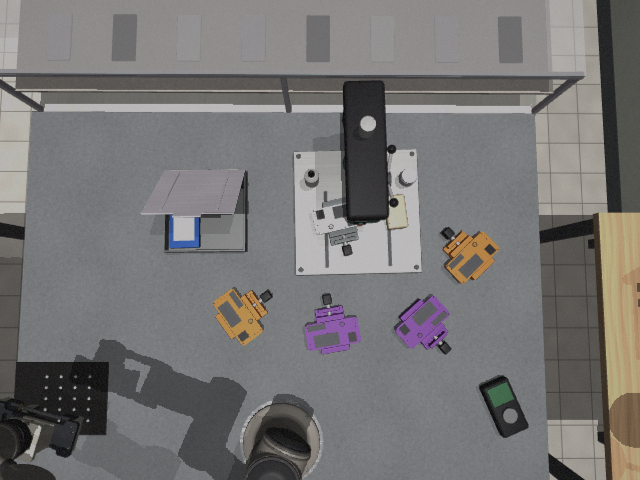

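The side view shows the drill with the grey vise, knob at (339,250), and the beige power bank at (317,214). The compartment is at (240,380) with its lid leaning over it. In the top view the grey vise is at (333,228), knob (347,250), and the power bank is at (398,212). The orange vises are at (468,255) and (240,313), the purple ones at (332,330) and (423,320). Only the grey vise on the plate fits the description. Next I enlarge the top view to confirm it and measure.

Run:
```python
from h import *
np.set_printoptions(precision=1,suppress=True)
im=cv2.imread("pics/top0.png"); c=cv2.resize(im[140:285,140:430],(800,400),interpolation=cv2.INTER_CUBIC)
s=cv2.imread("pics/side0.png"); d=cv2.resize(s[190:300,215:380],(300,200),interpolation=cv2.INTER_CUBIC); e=cv2.resize(s[270:440,150:320],(200,200),interpolation=cv2.INTER_CUBIC)
o=np.zeros((600,800,3),np.uint8); o[:400]=c; o[400:,:300]=d; o[400:,300:500]=e; 
cv2.imwrite("pics/crop1.png",o)
P=K("top")
for n,u,v,z in[("plate",294.5,151,22),("",416,150,22),("",421,272,22),("",299,274,22),("knob",347,250,45),("comp front L",165,251,40),("front R",246,251,40),("back R",248,170,40),("lid edge L",142,213,150),("lid edge R",237,213,150)]: print(n,onz(P,u,v,z))
```

```text
plate [823.9 -35.   22. ]
 [ 827.8 -389.    22. ]
 [ 472.9 -396.9   22. ]
 [467.1 -49.6  22. ]
knob [ 533.9 -184.9   45. ]
comp front L [531.1 326.1  40. ]
front R [531.3  99.   40. ]
back R [763.1  96.6  40. ]
lid edge L [622.5 353.3 150. ]
lid edge R [622.8 107.3 150. ]
```

View pics/crop1.png

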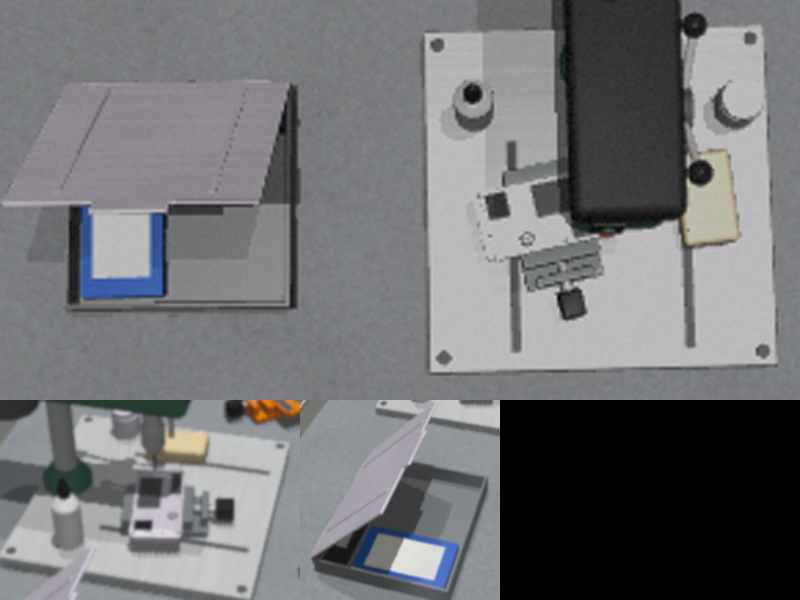

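The crop confirms it: the grey vise with the pen ring is at about top (331,226), knob (347,250), and the beige power bank is at (397,212) with no look-alike. I move the hand in front of the drill, tilting it, for a closer look.

```bash
python3 -m pendant '[[[0.98,-0.85,0],[0,0,0.3],1],[[0.98,-0.85,0],[0,0,0.3],1],[[0.98,-0.85,0],[0,0,0.3],1],[[0.98,-0.85,0],[0,0,0.3],1],[[0.98,-0.85,0],[0,0,0.3],1],[[0.98,-0.85,0],[0,0,0.3],1],[[0.98,-0.85,0],[0,0,0.3],1],[[0.98,-0.85,0],[0,0,0.3],1],[[0.98,-0.85,0],[0,0,0.3],1],[[0.98,-0.85,0],[0,0,0.3],1]]'
python3 -m pendant '[[[0,-1,0],[0,0,0],1],[[0,-1,0],[0,0,0],1],[[0,-1,0],[0,0,0],1],[[0,-1,0],[0,0,0],1],[[0,-1,0],[0,0,0],1],[[0,-1,0],[0,0,0],1],[[0,-1,0],[0,0,0],1],[[0,-1,0],[0,0,0],1],[[0,-1,0],[0,0,0],1],[[0,-1,0],[0,0,0],1]]'
python3 -m pendant '[[[0,-0.8,0],[0,-0.6,0],1],[[0,-0.8,0],[0,-0.6,0],1],[[0,-0.8,0],[0,-0.6,0],1],[[0,-0.8,0],[0,-0.6,0],1],[[0,-0.8,0],[0,-0.6,0],1],[[0,-0.8,0],[0,-0.6,0],1],[[0,-0.8,0],[0,-0.6,0],1],[[0,-0.8,0],[0,-0.6,0],1],[[0,-0.8,0],[0,-0.6,0],1],[[0,0,0],[0,-0.6,0],1]]'
python3 - <<'E'
from h import *
np.set_printoptions(precision=3,suppress=True)
o=bot.get_obs(); print(o["joint_positions"],o["tool_pos"],o["tcp_rot"],o["contact_force"])
P=K("wrist"); np.save("w1.npy",np.r_[P[:3],P[3].ravel()]); cv2.imwrite("pics/wrist1.png",bot.capture("wrist"))
E
```

```text
time: 0.98
tool_pos: [429.9, 250.8, 243.7]
tcp_rot: [3.141, -0.0, -3.04]
contact_force: [0.3, 0.8, -0.4]
grip_width: 91.6
finger_force: 0.0
time: 1.82
tool_pos: [428.4, -49.0, 243.6]
tcp_rot: [3.141, -0.0, -3.041]
contact_force: [0.7, -0.1, 0.6]
grip_width: 92.0
finger_force: 0.0
time: 2.65
tool_pos: [447.0, -258.1, 267.6]
tcp_rot: [-3.075, 0.671, -3.059]
contact_force: [1.5, -0.3, -0.2]
grip_width: 91.9
finger_force: 0.0
[-0.987  0.088  1.987  0.786  0.809 -3.103] [ 447.046 -258.117  267.588] [-3.075  0.671 -3.059] [ 1.51  -0.316 -0.189]
```

View pics/wrist1.png

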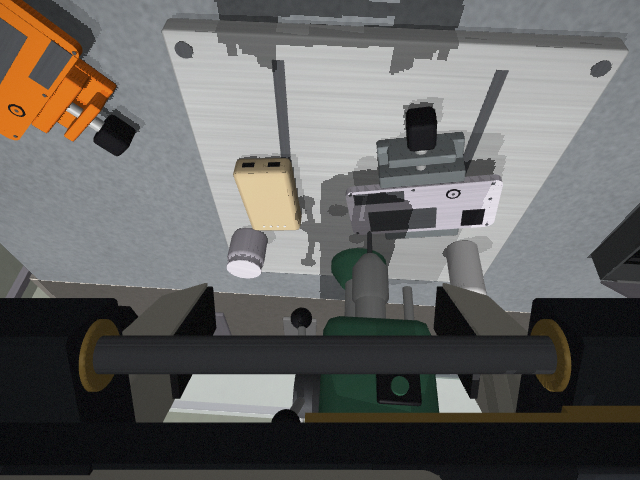

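The wrist view is upside-down, with the plate's front at the top of the picture. It shows the power bank's top face at about (237,173)-(291,166)-(299,228)-(248,230), the pen ring at (453,194), the knob at (421,128) and the bit at about (370,240). Joint 6 is at its limit, so I will use the half-turned grasp. First I measure from this picture.

Run:
```python
from h import *
np.set_printoptions(precision=1,suppress=True)
a=np.load("w1.npy"); P=(a[0],a[1],a[2],a[3:].reshape(4,4)); T=K("top"); S=K("side")
im=cv2.imread("pics/wrist1.png"); hsv=cv2.cvtColor(im,cv2.COLOR_BGR2HSV)
m=cv2.inRange(hsv,(12,50,90),(30,160,255)); m[:, :215]=0; m[:,330:]=0; m[260:]=0
c=max(cv2.findContours(m,0,1)[0],key=cv2.contourArea); print("bank hull",cv2.approxPolyDP(cv2.convexHull(c),5,True)[:,0].tolist())
for n,u,v,z in[("bank",237,173,48),("",291,166,48),("",299,228,48),("",248,230,48),("ring",453,194,54),("tip",370,236,70),("tip2",370,250,70),("knob top",421,112,56),("plateFR",180,22,22),("plate FL",628,42,22),("hole",184,49,22),("hole",600,68,22)]: print(n,onz(P,u,v,z))
print("ring tri",tri(P,(453,194),T,(331,226.3)),tri(P,(453,194),S,(309.6,253.8)))
print("ring top",onz(T,331,226.3,54))
top=cv2.imread("pics/top0.png"); h2=cv2.cvtColor(top,cv2.COLOR_BGR2HSV)
m=cv2.inRange(h2,(12,40,90),(35,160,255)); m[:,:380]=0;m[:,415:]=0;m[235:]=0;m[:185]=0
c=max(cv2.findContours(m,0,1)[0],key=cv2.contourArea); h=cv2.approxPolyDP(cv2.convexHull(c),2,True)[:,0]; print("bank top",[(p.tolist(),onz(T,*p,48)[:2]) for p in h])
# lid edge: top vs side
print("lidR",tri(T,(237,213),S,(262,275)),"lidL",tri(T,(142,213),S,(163,402)))
for n,u,v in[("FLs",277,436),("FRs",309,338)]: print(n,onz(S,u,v,40))
d=cv2.resize(im[100:260,330:510],(720,640)[:2],interpolation=cv2.INTER_CUBIC)[:600]; cv2.imwrite("pics/crop2.png",d)
```

```text
bank hull [[287, 159], [299, 227], [254, 229], [233, 174], [236, 162]]
bank [ 597.4 -348.9   48. ]
 [ 583.  -295.7   48. ]
 [ 680.7 -289.    48. ]
 [ 691.2 -348.5   48. ]
ring [ 600.4 -137.2   54. ]
tip [ 656.9 -211.2   70. ]
tip2 [ 683.4 -207.7   70. ]
knob top [ 506.3 -190.5   56. ]
plateFR [ 465.9 -379.    22. ]
plate FL [458.1 -45.1  22. ]
hole [ 487.4 -381.1   22. ]
hole [479.8 -53.2  22. ]
ring tri (array([ 599.1, -138.8,   55.7]), np.float64(2.0287735579060002)) (array([ 598.7, -137.4,   54.5]), np.float64(1.6585925840200266))
ring top [ 599.8 -139.8   54. ]
bank top [([402, 194], array([ 692.9, -341.4])), ([407, 225], array([ 604.4, -354.2])), ([389, 228], array([ 595.9, -303.3])), ([387, 218], array([ 624.3, -298. ])), ([393, 195], array([ 690. , -315.8]))]
lidR (array([620.9, 101.1, 194.4]), np.float64(9.561104368966742)) lidL (array([657.4, 371.5, 151.2]), np.float64(76.28752273804248))
FLs [523.4 337.1  40. ]
FRs [528.4 112.3  40. ]
```

View pics/crop2.png

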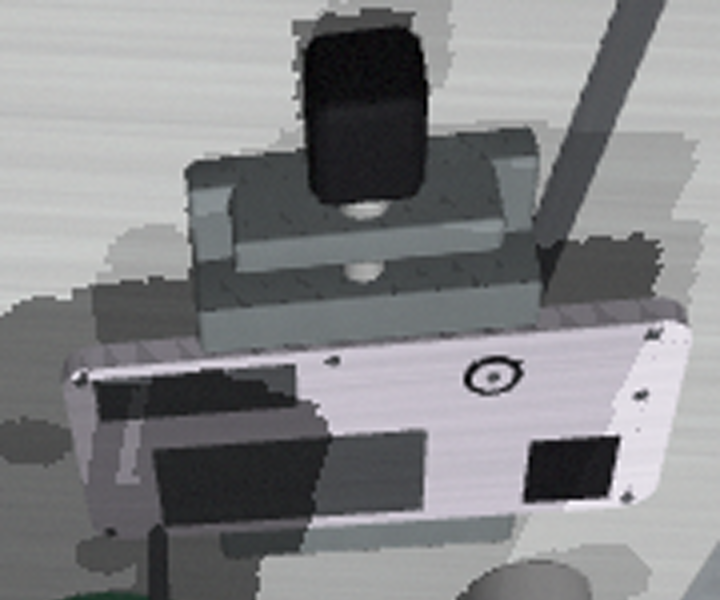

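The enlarged view confirms the grey vise. The ring is at wrist (453,194), world (600,-139), and the bit tip is at (369.5,231), world about (648,-212). I work out the flip and the approach to the power bank.

```bash
cat >> h.py <<'E'
from scipy.spatial.transform import Rotation as Ro
def go(pos,rpy,flip=None):
    o=bot.get_obs(); R0=Ro.from_euler("xyz",o["tcp_rot"]); w=(Ro.from_euler("xyz",rpy)*R0.inv()).as_rotvec()
    if flip is not None and w@(R0.as_matrix()[:,2]*flip)<0: w=w-2*np.pi*w/np.linalg.norm(w)
    d=np.array(pos)-o["tool_pos"]
    print("at",np.round(o["tool_pos"],1),np.round(o["tcp_rot"],3),"q",np.round(o["joint_positions"],2),"t",o["time"])
    print("shift units",np.round(d/30,2),"turn units",np.round(w/.12,2))
E
python3 -c "
from h import *
go((500,-330,220),(np.pi,-.7,.14),1)"
```

```text
at [ 448.5 -255.5  270. ] [-3.071  0.675 -3.051] q [-0.98  0.08  1.99  0.79  0.81 -3.1 ] t 2.7
shift units [ 1.72 -2.48 -1.67] turn units [ 16.41   0.98 -19.97]
```

```bash
for i in 1 2 3; do :; done
python3 -m pendant '[[[0.05,-0.08,-0.05],[0.55,0.03,-0.67],0.7],[[0.05,-0.08,-0.05],[0.55,0.03,-0.67],0.7],[[0.05,-0.08,-0.05],[0.55,0.03,-0.67],0.7],[[0.05,-0.08,-0.05],[0.55,0.03,-0.67],0.7],[[0.05,-0.08,-0.05],[0.55,0.03,-0.67],0.7],[[0.05,-0.08,-0.05],[0.55,0.03,-0.67],0.7],[[0.05,-0.08,-0.05],[0.55,0.03,-0.67],0.7],[[0.05,-0.08,-0.05],[0.55,0.03,-0.67],0.7],[[0.05,-0.08,-0.05],[0.55,0.03,-0.67],0.7],[[0.05,-0.08,-0.05],[0.55,0.03,-0.67],0.7]]' >/dev/null
python3 -m pendant '[[[0.05,-0.08,-0.05],[0.55,0.03,-0.67],0.7],[[0.05,-0.08,-0.05],[0.55,0.03,-0.67],0.7],[[0.05,-0.08,-0.05],[0.55,0.03,-0.67],0.7],[[0.05,-0.08,-0.05],[0.55,0.03,-0.67],0.7],[[0.05,-0.08,-0.05],[0.55,0.03,-0.67],0.7],[[0.05,-0.08,-0.05],[0.55,0.03,-0.67],0.7],[[0.05,-0.08,-0.05],[0.55,0.03,-0.67],0.7],[[0.05,-0.08,-0.05],[0.55,0.03,-0.67],0.7],[[0.05,-0.08,-0.05],[0.55,0.03,-0.67],0.7],[[0.05,-0.08,-0.05],[0.55,0.03,-0.67],0.7]]' >/dev/null
python3 -m pendant '[[[0.05,-0.08,-0.05],[0.55,0.03,-0.67],0.7],[[0.05,-0.08,-0.05],[0.55,0.03,-0.67],0.7],[[0.05,-0.08,-0.05],[0.55,0.03,-0.67],0.7],[[0.05,-0.08,-0.05],[0.55,0.03,-0.67],0.7],[[0.05,-0.08,-0.05],[0.55,0.03,-0.67],0.7],[[0.05,-0.08,-0.05],[0.55,0.03,-0.67],0.7],[[0.05,-0.08,-0.05],[0,0,0],0.7],[[0.05,-0.08,-0.05],[0,0,0],0.7],[[0.05,-0.08,-0.05],[0,0,0],0.7],[[0.05,-0.08,-0.05],[0,0,0],0.7]]'
python3 - <<'E'
from h import *
go((500,-330,220),(np.pi,-.7,.14))
P=K("wrist"); np.save("w2.npy",np.r_[P[:3],P[3].ravel()]); im=bot.capture("wrist"); cv2.imwrite("pics/wrist2.png",im)
h=cv2.cvtColor(im,cv2.COLOR_BGR2HSV); m=cv2.inRange(h,(12,50,90),(30,160,255))
for c in cv2.findContours(m,0,1)[0]:
    if cv2.contourArea(c)>800: a=cv2.approxPolyDP(cv2.convexHull(c),6,True)[:,0]; print([(p.tolist(),np.round(onz(P,*p,48)[:2],1).tolist()) for p in a])
E
```

```text
time: 5.2
tool_pos: [493.0, -325.7, 223.1]
tcp_rot: [2.825, -0.618, 0.646]
contact_force: [0.2, -0.0, 0.1]
grip_width: 78.1
finger_force: 0.0
at [ 493.  -325.7  223.1] [ 2.825 -0.618  0.646] q [-1.02  0.33  1.81  0.85  0.88 -0.52] t 5.2
shift units [ 0.23 -0.14 -0.1 ] turn units [ 2.2   0.17 -2.57]
[([332, 157], [684.3, -290.6]), ([381, 179], [690.9, -341.7]), ([351, 263], [598.6, -351.1]), ([298, 239], [593.7, -300.9])]
```

View pics/wrist2.png

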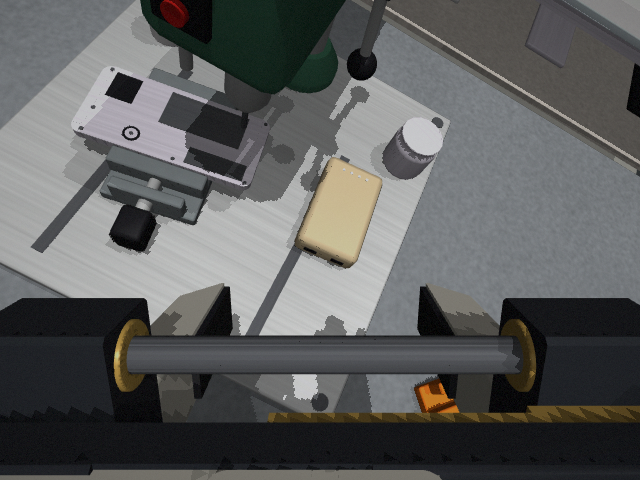

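The bank shows clearly at (340,211), and its corners give centre (642,-321), yaw 0.115. I finish the turn and go to the pre-grasp.

```bash
python3 -m pendant '[[[0.2,-0.02,-0.28],[0.55,0.04,-0.64],0.7],[[0.2,-0.02,-0.28],[0.55,0.04,-0.64],0.7],[[0.2,-0.02,-0.28],[0.55,0.04,-0.64],0.7],[[0.2,-0.02,-0.28],[0.55,0.04,-0.64],0.7],[[0.22,-0.02,-0.3],[0,0,0],0.7],[[0.22,-0.02,-0.3],[0,0,0],0.7],[[0.22,-0.02,-0.3],[0,0,0],0.7],[[0.22,-0.02,-0.3],[0,0,0],0.7],[[0.22,-0.02,-0.3],[0,0,0],0.7],[[0.22,-0.02,-0.3],[0,0,0],0.7]]'
python3 -c "
from h import *
go((634,-322,44),(np.pi,-.7,.115))"
```

```text
time: 6.08
tool_pos: [557.1, -331.7, 134.8]
tcp_rot: [-3.141, -0.702, 0.139]
contact_force: [0.4, 0.3, 0.2]
grip_width: 77.8
finger_force: 0.0
at [ 557.1 -331.7  134.8] [-3.141 -0.702  0.139] q [-0.93  0.54  1.78  1.02  0.73 -0.26] t 6.0833
shift units [ 2.56  0.32 -3.03] turn units [-0.01  0.02 -0.21]
```

```bash
python3 -m pendant '[[[0.32,0.04,-0.38],[0,0,-0.03],0.7],[[0.32,0.04,-0.38],[0,0,-0.03],0.7],[[0.32,0.04,-0.38],[0,0,-0.03],0.7],[[0.32,0.04,-0.38],[0,0,-0.03],0.7],[[0.32,0.04,-0.38],[0,0,-0.03],0.7],[[0.32,0.04,-0.38],[0,0,-0.03],0.7],[[0.32,0.04,-0.38],[0,0,-0.03],0.7],[[0.32,0.04,-0.36],[0,0,0],0.7],[[0,0,0],[0,0,0],0.7],[[0,0,0],[0,0,0],0.7]]'
python3 -m pendant '[[[0,0,0],[0,0,0],0],[[0,0,0],[0,0,0],-0.5],[[0,0,0],[0,0,0],-0.5],[[0,0,0],[0,0,0],-0.5],[[0,0,0],[0,0,0],-0.5],[[0,0,0],[0,0,0],-0.5],[[0,0,0],[0,0,0],-0.5],[[0,0,0],[0,0,0],-0.5],[[0,0,0],[0,0,0],-0.5],[[0,0,0],[0,0,0],-0.5]]'
```

```text
time: 6.92
tool_pos: [633.3, -321.5, 44.1]
tcp_rot: [-3.139, -0.701, 0.113]
contact_force: [0.2, -0.5, 0.8]
grip_width: 77.8
finger_force: 0.0
time: 7.75
tool_pos: [633.2, -322.7, 45.9]
tcp_rot: [-3.141, -0.703, 0.113]
contact_force: [-5.0, -0.9, 5.5]
grip_width: 57.9
finger_force: 30.0
```

Gripped at 57.9 mm. I lift it slightly and pull it straight out to the front, then raise it.

```bash
python3 -m pendant '[[[0,0,0.3],[0,0,0],-0.5],[[-0.3,0,0.05],[0,0,0],-0.5],[[-0.6,0,0],[0,0,0],-0.5],[[-0.8,0,0],[0,0,0],-0.5],[[-0.8,0,0],[0,0,0],-0.5],[[-0.8,0,0],[0,0,0],-0.5],[[-0.8,0,0.3],[0,0,0],-0.5],[[-0.4,0,0.7],[0,0,0],-0.5],[[0,0,0.8],[0,0,0],-0.5],[[0,0.2,0.8],[0,0,0],-0.5]]'
python3 -m pendant '[[[0,0.5,0.8],[0,0,0],-0.5],[[0,0.9,0.8],[0,0.2,-0.1],-0.5],[[-0.2,0.9,0.8],[0,0.2,-0.1],-0.5],[[-0.2,0.9,0.5],[0,0.2,-0.1],-0.5],[[0,0.9,0.2],[0,0.2,-0.1],-0.5],[[0,0.9,0],[0,0.2,-0.1],-0.5],[[0,0.9,0],[0,0.2,-0.1],-0.5],[[0,0.9,0],[0,0.2,-0.1],-0.5],[[0,0.9,0],[0,0.2,-0.1],-0.5],[[0,0.9,0],[0,0.2,-0.1],-0.5]]'
python3 -c "
from h import *
go((500,168,215),(np.pi,-.45,0))"
```

```text
time: 8.58
tool_pos: [496.5, -316.7, 133.2]
tcp_rot: [-3.138, -0.7, 0.109]
contact_force: [1.5, -1.1, -2.5]
grip_width: 57.7
finger_force: 30.0
time: 9.42
tool_pos: [484.5, -56.3, 225.6]
tcp_rot: [-3.125, -0.483, -0.004]
contact_force: [0.4, -0.5, -3.2]
grip_width: 58.0
finger_force: 30.0
at [484.5 -56.3 225.6] [-3.125 -0.483 -0.004] q [-0.39  0.08  2.03  0.34  0.61  0.94] t 9.4167
shift units [ 0.52  7.48 -0.35] turn units [-0.13  0.28 -0.03]
```

```bash
python3 -m pendant '[[[0,0.83,0],[0,0.05,0],-0.5],[[0,0.83,0],[0,0.05,0],-0.5],[[0,0.83,0],[0,0.05,0],-0.5],[[0,0.83,0],[0,0.05,0],-0.5],[[0,0.83,0],[0,0.05,0],-0.5],[[0,0.83,0],[0,0.05,0],-0.5],[[0,0.83,0],[0,0,0],-0.5],[[0,0.83,0],[0,0,0],-0.5],[[0,0.83,0],[0,0,0],-0.5],[[0,0,0],[0,0,0],-0.5]]'
python3 - <<'E'
from h import *
go((545,168,110),(np.pi,-.45,0))
P=K("wrist"); np.save("w3.npy",np.r_[P[:3],P[3].ravel()]); im=bot.capture("wrist"); cv2.imwrite("pics/wrist3.png",im)
E
```

```text
time: 10.25
tool_pos: [484.6, 169.0, 225.3]
tcp_rot: [-3.125, -0.447, -0.0]
contact_force: [-0.9, -0.4, -3.5]
grip_width: 58.1
finger_force: 30.0
at [484.6 169.  225.3] [-3.125 -0.447 -0.   ] q [ 0.24  0.15  1.93 -0.15  0.62  1.91] t 10.25
shift units [ 2.01 -0.03 -3.84] turn units [-0.12 -0.02 -0.06]
```

View pics/wrist3.png

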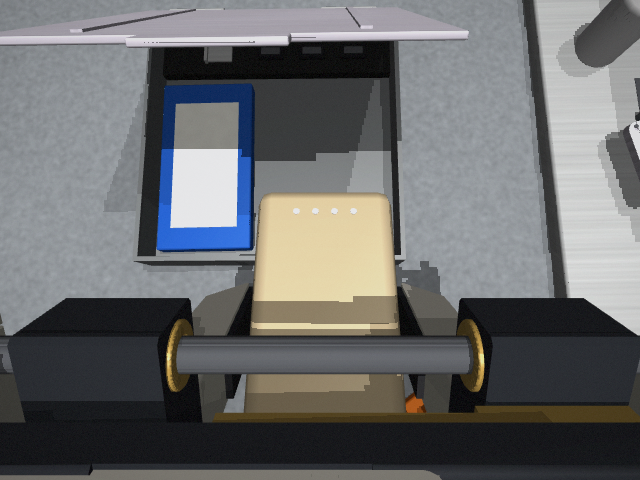

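The compartment is in view: front rim corners at (137,262) and (403,258), the right wall's inner edge at about (395,250), the blue box's right edge at (253,170), and the lid's free edge at row 37. The bank is pitched with the hand, so the hand has to go back to 0.70 tilt for placing.

Run:
```python
from h import *
np.set_printoptions(precision=1,suppress=True)
a=np.load("w3.npy"); P=(a[0],a[1],a[2],a[3:].reshape(4,4)); T=K("top")
for n,u,v,z in[("FL",137,262,40),("FR",403,258,40),("rim R far",399,80,40),("blueR",254,90,20),("blueR near",252,248,20),("blueL",158,248,20),("foam front",300,78,24)]: print(n,onz(P,u,v,z))
print("lid R",tri(P,(468,37),T,(237,213)))
im=cv2.imread("pics/wrist3.png"); print(im[220,385:410:1,0])
go((545,166,110),(np.pi,-.7,0))
```

```text
FL [529.1 329.7  40. ]
FR [533.4 106.9  40. ]
rim R far [693.9 106.5  40. ]
blueR [695.7 240.5  20. ]
blueR near [544.2 237.1  20. ]
blueL [543.9 321.3  20. ]
foam front [705.6 196.6  24. ]
lid R (array([616.8, 100.3, 204.5]), np.float64(5.956590549720783))
[148 147 142 139 133 104  75 137  86  33  36  36  35  35  35 168 169 168
 169 166 156 158 155 157 164]
at [484.5 167.6 225.2] [-3.1 -0.4  0. ] q [ 0.2  0.1  1.9 -0.1  0.6  1.9] t 10.3
shift units [ 2.  -0.1 -3.8] turn units [-0.1 -2.1 -0.1]
```

```bash
python3 -m pendant '[[[0.12,0,-0.3],[0.01,-0.21,0],-0.5],[[0.12,0,-0.45],[0.01,-0.21,0],-0.5],[[0.12,0,-0.5],[0.01,-0.21,0],-0.5],[[0.12,0,-0.5],[0.01,-0.21,0],-0.5],[[0.12,0,-0.5],[0.01,-0.21,0],-0.5],[[0.12,0,-0.5],[0.01,-0.21,0],-0.5],[[0.12,0,-0.5],[0.01,-0.21,0],-0.5],[[0.12,0,-0.5],[0.01,-0.21,0],-0.5],[[0.12,0,-0.5],[0.01,-0.21,0],-0.5],[[0.12,0,-0.25],[0.01,-0.21,0],-0.5]]'
python3 -m pendant '[[[0.2,0,0],[0,0,0],-0.5],[[0.4,0,-0.1],[0,0,0],-0.5],[[0.45,0,-0.1],[0,0,0],-0.5],[[0.45,0,-0.1],[0,0,0],-0.5],[[0.45,0,-0.1],[0,0,0],-0.5],[[0.45,0,-0.1],[0,0,0],-0.5],[[0.45,0,-0.15],[0,0,0],-0.5],[[0.35,0,-0.15],[0,0,0],-0.5],[[0.2,0,-0.15],[0,0,0],-0.5],[[0,0,0],[0,0,0],-0.5]]'
python3 -c "
from h import *
go((620,168,29),(np.pi,-.7,0))"
```

```text
time: 11.13
tool_pos: [527.7, 193.1, 141.4]
tcp_rot: [3.111, -0.625, -0.02]
contact_force: [0.0, 0.2, -4.6]
grip_width: 57.6
finger_force: 30.0
time: 11.97
tool_pos: [632.9, 194.6, 116.5]
tcp_rot: [3.105, -0.627, -0.013]
contact_force: [-0.1, 0.6, -3.6]
grip_width: 57.6
finger_force: 30.0
at [632.9 194.6 116.5] [ 3.105 -0.627 -0.013] q [ 0.27  0.53  1.81 -0.81  0.28  2.6 ] t 11.9667
shift units [-0.43 -0.89 -2.92] turn units [ 0.24 -0.61  0.3 ]
```

```bash
python3 -m pendant '[[[-0.1,-0.1,-0.2],[0,0,0],-0.5],[[-0.1,-0.1,-0.2],[0,0,0],-0.5],[[-0.1,-0.1,-0.2],[0,0,0],-0.5],[[-0.1,-0.1,-0.2],[0,0,0],-0.5],[[0,-0.1,-0.2],[0,0,0],-0.5],[[0,-0.1,-0.2],[0,0,0],-0.5],[[0,-0.1,-0.2],[0,0,0],-0.5],[[0,-0.1,-0.2],[0,0,0],-0.5],[[0,-0.1,-0.2],[0,0,0],-0.5],[[0,0,0],[0,0,0],-0.5]]'
python3 -c "
from h import *
go((620,168,29),(np.pi,-.7,0))"
```

```text
time: 12.8
tool_pos: [626.7, 184.0, 79.5]
tcp_rot: [3.066, -0.601, -0.014]
contact_force: [-0.2, -0.0, -3.4]
grip_width: 57.8
finger_force: 30.0
at [626.7 184.   79.5] [ 3.066 -0.601 -0.014] q [ 0.28  0.59  1.83 -1.    0.28  2.79] t 12.8
shift units [-0.22 -0.53 -1.68] turn units [ 0.5  -0.83  0.5 ]
```

```bash
python3 -m pendant '[[[-0.03,-0.06,0],[0.06,0.14,0.04],-0.5],[[-0.03,-0.06,0],[0.06,0.14,0.04],-0.5],[[-0.03,-0.06,0],[0.06,0.14,0.04],-0.5],[[-0.03,-0.06,0],[0.06,0.14,0.04],-0.5],[[-0.03,-0.06,0],[0.06,0.14,0.04],-0.5],[[-0.03,-0.06,0],[0.06,0.14,0.04],-0.5],[[-0.03,-0.06,0],[0.06,0.14,0.04],-0.5],[[-0.03,-0.06,0],[0.06,0.14,0.04],-0.5],[[0,-0.06,0],[0,0,0],-0.5],[[0,0,0],[0,0,0],-0.5]]'
python3 -c "
from h import *
go((618,168,26),(np.pi,-.45,0))"
```

```text
time: 13.63
tool_pos: [619.8, 167.8, 80.9]
tcp_rot: [3.131, -0.468, -0.01]
contact_force: [0.3, -0.3, -3.3]
grip_width: 57.8
finger_force: 30.0
at [619.8 167.8  80.9] [ 3.131 -0.468 -0.01 ] q [ 0.19  0.57  1.79 -0.3   0.35  2.04] t 13.6333
shift units [-0.06  0.01 -1.83] turn units [0.08 0.15 0.12]
```

```bash
python3 -m pendant '[[[0,0,-0.22],[0,0,0],-0.5],[[0,0,-0.22],[0,0,0],-0.5],[[0,0,-0.22],[0,0,0],-0.5],[[0,0,-0.22],[0,0,0],-0.5],[[0,0,-0.22],[0,0,0],-0.5],[[0,0,-0.1],[0,0,0],-0.5],[[0,0,-0.1],[0,0,0],-0.5],[[0,0,-0.1],[0,0,0],-0.5],[[0,0,-0.1],[0,0,0],-0.5],[[0,0,-0.08],[0,0,0],-0.5]]'
python3 -c "
from h import *
go((618,168,26),(np.pi,-.45,0))"
```

```text
time: 14.47
tool_pos: [624.0, 171.2, 39.8]
tcp_rot: [3.127, -0.459, -0.01]
contact_force: [-3.3, -1.7, 6.8]
grip_width: 57.8
finger_force: 30.0
at [624.  171.2  39.8] [ 3.127 -0.459 -0.01 ] q [ 0.2   0.64  1.79 -0.39  0.28  2.14] t 14.4667
shift units [-0.2  -0.11 -0.46] turn units [0.11 0.08 0.14]
```

```bash
python3 -m pendant '[[[-0.03,0,0],[0,0.16,0],-0.5],[[-0.03,0,0],[0,0.16,0],-0.5],[[-0.03,0,-0.06],[0,0.16,0],-0.5],[[-0.03,0,-0.06],[0,0.16,0],-0.5],[[-0.03,0,-0.06],[0,0.16,0],-0.5],[[0,0,-0.06],[0,0,0],-0.5],[[0,0,-0.06],[0,0,0],-0.5],[[0,0,-0.06],[0,0,0],-0.5],[[0,0,0],[0,0,0],-0.5],[[0,0,0],[0,0,0],-0.5]]'
python3 -c "
from h import *
go((618,168,26),(np.pi,-.35,0))"
```

```text
time: 15.3
tool_pos: [618.5, 171.1, 28.0]
tcp_rot: [3.125, -0.362, -0.009]
contact_force: [-2.5, 2.3, 3.4]
grip_width: 57.7
finger_force: 30.0
at [618.5 171.1  28. ] [ 3.125 -0.362 -0.009] q [ 0.19  0.67  1.73 -0.22  0.4   1.97] t 15.3
shift units [-0.02 -0.1  -0.07] turn units [0.13 0.1  0.12]
```

```bash
python3 -m pendant '[[[0,0,0],[0,0,0],0.3],[[0,0,0],[0,0,0],0.5],[[0,0,0],[0,0,0],0.5],[[0,0,0],[0,0,0],0.5],[[-0.1,0,0.1],[0,0,0],0.5],[[-0.3,0,0.2],[0,0,0],0.5],[[-0.5,0,0.3],[0,0,0],0.5],[[-0.6,0,0.4],[0,0,0],0.5],[[-0.7,0,0.5],[0,0,0],0.5],[[-0.7,0,0.8],[0,0,0],0.5]]'
python3 -m pendant '[[[-0.3,0,0.9],[0,0,0],0.5],[[-0.3,0,0.9],[0,0,0],0.5],[[-0.2,0,0.9],[0,0,0],0.5],[[-0.2,0,0.9],[0,0,0],0],[[0,0,0.9],[0,0,0],-0.5],[[0,0,0.6],[0,0,0],-1],[[0,0,0.3],[0,0,0],-1],[[0,0,0],[0,0,0],-1],[[0,0,0],[0,0,0],-1],[[0,0,0],[0,0,0],-1]]'
python3 - <<'E'
from h import *
go((500,168,220),(np.pi,-.35,0))
P=K("wrist"); np.save("w4.npy",np.r_[P[:3],P[3].ravel()]); im=bot.capture("wrist"); cv2.imwrite("pics/wrist4.png",im)
E
```

```text
time: 16.13
tool_pos: [528.8, 170.4, 95.9]
tcp_rot: [3.124, -0.357, -0.009]
contact_force: [-0.2, 0.5, 0.8]
grip_width: 68.9
finger_force: 0.0
time: 16.97
tool_pos: [500.5, 170.6, 257.0]
tcp_rot: [3.124, -0.358, -0.009]
contact_force: [0.8, 0.5, -0.1]
grip_width: 26.9
finger_force: 0.0
at [500.5 170.6 257. ] [ 3.124 -0.358 -0.009] q [ 0.24  0.18  1.77 -0.14  0.86  1.9 ] t 16.9667
shift units [-0.02 -0.09 -1.23] turn units [0.14 0.06 0.13]
```

View pics/wrist4.png

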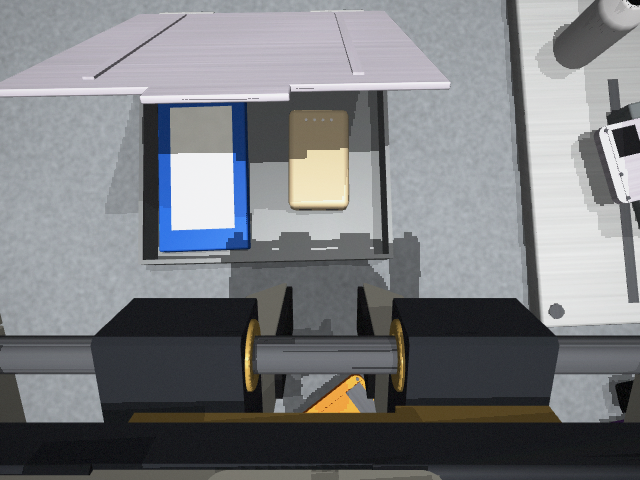

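The bank lies flat in the free area at (319,160), right way up with its LEDs showing; the blue box is untouched. Next I shut the lid from above, with fingers shut and tool vertical.

```bash
python3 -m pendant '[[[0,0,0.7],[0,0.3,0],-1],[[0,0.1,0.7],[0,0.3,0],-1],[[0.5,0.14,0],[0,0.3,0],-1],[[0.6,0.14,0],[0,0.3,0],-1],[[0.6,0.14,0],[0,0.3,0],-1],[[0.6,0.14,0],[0,0.3,0],-1],[[0.6,0.14,0],[0,0.3,0],-1],[[0.6,0.14,0],[0,0.3,0],-1],[[0.6,0.14,0],[0,0.3,0],-1],[[0.6,0,0],[0,0.3,0],-1]]'
python3 -c "
from h import *
go((643,205,225),(np.pi,0,0))"
```

```text
time: 17.85
tool_pos: [642.9, 203.9, 298.6]
tcp_rot: [3.121, 0.004, -0.008]
contact_force: [1.0, -0.5, 0.7]
grip_width: 0.9
finger_force: 0.0
at [642.9 203.9 298.6] [ 3.121  0.004 -0.008] q [ 0.2   0.62  0.93 -0.02  1.61  1.78] t 17.85
shift units [ 0.    0.04 -2.45] turn units [ 0.17 -0.04  0.07]
```

```bash
python3 -m pendant '[[[0,0,-0.5],[0,0,0],-1],[[0,0,-0.6],[0,0,0],-1],[[0,0,-0.6],[0,0,0],-1],[[0,0,-0.6],[0,0,0],-1],[[0,0,-0.5],[0,0,0],-1],[[-0.25,0,-0.4],[0,0,0],-1],[[-0.3,0,-0.4],[0,0,0],-1],[[-0.3,0,-0.4],[0,0,0],-1],[[-0.3,0,-0.4],[0,0,0],-1],[[-0.2,0,-0.4],[0,0,0],-1]]'
python3 -m pendant '[[[-0.2,0,-0.4],[0,0,0],-1],[[-0.2,0,-0.4],[0,0,0],-1],[[-0.2,0,-0.4],[0,0,0],-1],[[-0.1,0,-0.4],[0,0,0],-1],[[-0.1,0,-0.3],[0,0,0],-1],[[-0.1,0,-0.3],[0,0,0],-1],[[0,0,-0.3],[0,0,0],-1],[[0,0,-0.25],[0,0,0],-1],[[0,0,-0.2],[0,0,0],-1],[[0,0,-0.1],[0,0,0],-1]]'
```

```text
time: 18.68
tool_pos: [600.8, 203.0, 154.6]
tcp_rot: [3.121, 0.002, -0.009]
contact_force: [0.2, 0.6, 0.3]
grip_width: 0.6
finger_force: 0.6
time: 19.52
tool_pos: [574.7, 203.2, 64.2]
tcp_rot: [3.121, 0.001, -0.009]
contact_force: [-0.6, -0.2, 0.3]
grip_width: 0.5
finger_force: 0.4
```

Run:
```python
from h import *
im=bot.capture("top"); cv2.imwrite("pics/top1.png",im); o=cv2.imread("pics/top0.png")
print("old col195",[tuple(o[v,225]) for v in(180,205,225,245)]); print("new",[tuple(im[v,225]) for v in (180,205,225,245)])
for n,a in(("old",o),("new",im)):
    h=cv2.cvtColor(a,cv2.COLOR_BGR2HSV); m=cv2.inRange(a,(0,0,0),(255,255,255))
    b=a.astype(int); m=((b[...,2]-b[...,1]>3)&(b[...,0]-b[...,1]>3)&(b.sum(2)>330)).astype(np.uint8); m[:150]=0;m[290:]=0;m[:,280:]=0;m[:,:100]=0
    ys,xs=np.nonzero(m); print(n,len(ys),np.percentile(xs,[2,98]),np.percentile(ys,[2,98]))
    print((cv2.inRange(h,(105,120,60),(125,255,255))>0)[150:290,100:280].sum(),"blue px")
T=K("top"); print(proj(T,(530,98,44)),proj(T,(530,330,44)))
```

```text
old col195 [(np.uint8(138), np.uint8(133), np.uint8(137)), (np.uint8(138), np.uint8(133), np.uint8(138)), (np.uint8(114), np.uint8(114), np.uint8(112)), (np.uint8(136), np.uint8(137), np.uint8(136))]
new [(np.uint8(193), np.uint8(192), np.uint8(194)), (np.uint8(135), np.uint8(130), np.uint8(135)), (np.uint8(43), np.uint8(43), np.uint8(40)), (np.uint8(83), np.uint8(79), np.uint8(81))]
old 3489 [149.76 238.  ] [171. 213.]
379 blue px
new 620 [206. 242.] [201. 254.]
0 blue px
[246.14369838 251.35869685] [163.13769169 251.30595222]
```

```bash
python3 -m pendant '[[[0,0,-0.05],[0,0,0],-1],[[0,0,-0.05],[0,0,0],-1],[[0,0,-0.05],[0,0,0],-1],[[0,0,-0.03],[0,0,0],-1],[[0,0,-0.03],[0,0,0],-1],[[0,0,0],[0,0,0],-1],[[0,0,0],[0,0,0],-1],[[0,0,0],[0,0,0],-1],[[0,0,0],[0,0,0],-1],[[0,0,0],[0,0,0],-1]]'
```

```text
time: 20.4
tool_pos: [575.4, 203.3, 61.6]
tcp_rot: [3.122, -0.003, -0.009]
contact_force: [-6.5, -1.2, 15.0]
grip_width: 0.6
finger_force: 7.9
```

The lid is seated: 15 N at exactly the computed height. I back off, head toward the vise and compute its pose from the earlier picture.

```bash
python3 -m pendant '[[[0,0,0.6],[0,0,0],-1],[[0,0,0.9],[0,0,0],-1],[[-0.4,0,0.9],[0,0,0],-1],[[-0.6,-0.3,0.9],[0,0,0],-1],[[-0.6,-0.8,0.5],[0,0,0],-1],[[-0.6,-0.8,0.3],[0,0,0],-1],[[-0.6,-0.8,0],[0,0,0],-1],[[-0.6,-0.9,0],[0,0,0],-0.4],[[-0.3,-0.9,0],[0,0,0],-0.1],[[0,-0.9,0],[0,0,0],-0.1]]'
python3 -m pendant '[[[0,-0.9,0],[0,0,0],-0.1],[[0,-0.9,0],[0,0,0],-0.1],[[0,-0.9,0],[0,0,0],-0.1],[[0,-0.9,0],[0,-0.5,0.1],-0.1],[[0,-0.8,0],[0,-0.6,0.1],-0.1],[[0,-0.6,0],[0,-0.6,0.1],-0.1],[[0,-0.6,0],[0,-0.6,0.1],-0.1],[[0,-0.6,0],[0,-0.6,0.1],-0.1],[[0,-0.6,0],[0,-0.6,0.1],-0.1],[[0,-0.3,0],[0,-0.6,0.2],-0.1]]'
python3 - <<'E'
from h import *
np.set_printoptions(precision=3,suppress=True)
a=np.load("w1.npy"); P=(a[0],a[1],a[2],a[3:].reshape(4,4)); b=np.load("w2.npy"); Q=(b[0],b[1],b[2],b[3:].reshape(4,4))
s,t=onz(P,350,194.5,54),onz(P,493.75,183.75,54); d=t-s; print("yaw",np.arctan2(-d[0],d[1]),s,t)
m=np.r_[599.5,-139.]; print("ring w2",onz(Q,131,133,54),"tri",tri(P,(453,194),Q,(131,133)))
y=np.arctan2(-d[0],d[1]); c,s_=np.cos(y),np.sin(y); k=m+np.array([[c,-s_],[s_,c]])@[-74,-30]; print("knob",k)
go((k[0]-5-64,k[1]-10,121),(np.pi,-.7,y))
# live wrist: knob + ring
im=bot.capture("wrist"); cv2.imwrite("pics/wrist5.png",im); W=K("wrist"); np.save("w5.npy",np.r_[W[:3],W[3].ravel()])
print("expect knob",proj(W,(k[0],k[1],56)),"ring",proj(W,(599.5,-139,54)),"tip",proj(W,(648,-214,70)))
E
```

```text
time: 21.23
tool_pos: [462.0, 40.5, 182.5]
tcp_rot: [3.122, -0.001, -0.008]
contact_force: [1.1, 0.1, 0.3]
grip_width: 15.8
finger_force: 0.0
time: 22.07
tool_pos: [464.2, -170.8, 182.7]
tcp_rot: [3.102, -0.48, 0.089]
contact_force: [1.0, 0.5, 0.1]
grip_width: 41.2
finger_force: 0.0
yaw 0.21124616656214698 [ 611.095 -236.951   54.   ] [ 582.586 -104.01    54.   ]
ring w2 [ 600.098 -137.857   54.   ] tri (array([ 600.155, -137.562,   54.067]), np.float64(0.590162556657103))
knob [ 533.435 -183.849]
at [ 464.2 -170.8  182.7] [ 3.102 -0.48   0.089] q [-0.7   0.18  2.06  0.56  0.6   0.38] t 22.0667
shift units [ 0.01 -0.77 -2.06] turn units [ 0.54 -1.77  1.2 ]
expect knob [344.775 226.144] ring [290.112 135.301] tip [397.755  72.785]
```

```bash
python3 -m pendant '[[[0,-0.08,-0.21],[0.05,-0.18,0.12],-0.1],[[0,-0.08,-0.21],[0.05,-0.18,0.12],-0.1],[[0,-0.08,-0.21],[0.05,-0.18,0.12],-0.1],[[0,-0.08,-0.21],[0.05,-0.18,0.12],-0.1],[[0,-0.08,-0.21],[0.05,-0.18,0.12],-0.1],[[0,-0.08,-0.21],[0.05,-0.18,0.12],-0.1],[[0,-0.08,-0.21],[0.05,-0.18,0.12],-0.1],[[0,-0.08,-0.21],[0.05,-0.18,0.12],-0.1],[[0,-0.08,-0.21],[0.05,-0.18,0.12],-0.1],[[0,-0.08,-0.21],[0.05,-0.18,0.12],-0.1]]'
python3 - <<'E'
from h import *
np.set_printoptions(precision=1,suppress=True)
b=np.load("w5.npy"); Q=(b[0],b[1],b[2],b[3:].reshape(4,4)); im=cv2.imread("pics/wrist5.png")
m=cv2.inRange(im,(0,0,0),(42,42,42)); m[290:]=0
n,l,st,ce=cv2.connectedComponentsWithStats(m)
for i in range(1,n):
    if st[i,4]>60: print(st[i],ce[i],onz(Q,*ce[i],50))
i=min(range(1,n),key=lambda i:np.hypot(*(ce[i]-(345,235)))+(st[i,4]<150)*999)
c=max(cv2.findContours((l==i).astype(np.uint8),0,1)[0],key=cv2.contourArea); print([(p.tolist(),onz(Q,*p,56)[:2]) for p in cv2.approxPolyDP(cv2.convexHull(c),3,True)[:,0]])
go((533-5,-184-1,44),(np.pi,-.7,.21))
E
```

```text
time: 22.95
tool_pos: [464.5, -192.4, 118.9]
tcp_rot: [3.139, -0.699, 0.216]
contact_force: [0.2, -0.3, 0.2]
grip_width: 41.5
finger_force: 0.0
[   0    0   41  177 3701] [13.2 59.7] [643.7  76.5  50. ]
[ 364    0  196   20 2826] [468.7   7.3] [ 726.8 -273.5   50. ]
[393  53  13  21 137] [398.1  62.5] [ 670.6 -217.5   50. ]
[ 334   60   60   46 2182] [362.   82.9] [ 650.1 -190.2   50. ]
[235  75  32  33 868] [250.8  91. ] [ 634.9 -105.4   50. ]
[401 113  15  19 189] [408.2 123. ] [ 619.7 -227.4   50. ]
[348 115  51  22 741] [377.2 125.4] [ 615.5 -203.8   50. ]
[278 128  18  16  80] [286.8 136.1] [ 600.5 -136.2   50. ]
[266 160  12  10  87] [271.5 164.4] [ 577.1 -127.1   50. ]
[322 208  40  44 722] [339.8 230.1] [ 531.7 -180.9   50. ]
[([355, 209], array([ 546.6, -190.3])), ([359, 245], array([ 520.7, -194.7])), ([327, 250], array([ 515.4, -172.6])), ([323, 214], array([ 541. , -167.8])), ([328, 210], array([ 544.2, -171.2]))]
at [ 464.5 -192.4  118.9] [ 3.1 -0.7  0.2] q [-0.9  0.4  2.2  1.3  0.7 -0.6] t 22.95
shift units [ 2.1  0.2 -2.5] turn units [ 0. -0. -0.]
```

```bash
python3 -m pendant '[[[0.24,0.03,-0.28],[0,0,0],-0.1],[[0.24,0.03,-0.28],[0,0,0],-0.1],[[0.24,0.03,-0.28],[0,0,0],-0.1],[[0.24,0.03,-0.28],[0,0,0],-0.1],[[0.24,0.04,-0.28],[0,0,0],-0.1],[[0.24,0.04,-0.28],[0,0,0],-0.1],[[0.24,0.04,-0.28],[0,0,0],-0.1],[[0.24,0.04,-0.28],[0,0,0],-0.1],[[0.16,0.02,-0.26],[0,0,0],-0.1],[[0,0,0],[0,0,0],-0.1]]'
python3 -m pendant '[[[0,0,0],[0,0,0],-0.4],[[0,0,0],[0,0,0],-0.8],[[0,0,0],[0,0,0],-0.8],[[0,0,0],[0,0,0],-0.8],[[0,0,0],[0,0,0],-0.8],[[0,0,0],[0,0,0],-0.8],[[0,0,0],[0,0,0],-0.8],[[0,0,0],[0,0,0],-0.8],[[0,0,0],[0,0,0],-0.8],[[0,0,0],[0,0,0],-0.8]]'
python3 - <<'E'
from h import *
np.set_printoptions(precision=1,suppress=True)
o=bot.get_obs(); print(o["moment"],o["joint_positions"])
P=K("wrist"); np.save("w6.npy",np.r_[P[:3],P[3].ravel()]); im=bot.capture("wrist"); cv2.imwrite("pics/wrist6.png",im)
print("expect ring",proj(P,(600,-138,54)),"tip",proj(P,(648,-214,70)))
m=cv2.inRange(im,(0,0,0),(60,60,60)); m[290:]=0; n,l,st,ce=cv2.connectedComponentsWithStats(m)
for i in range(1,n):
    if st[i,4]>30: print(st[i],ce[i])
E
```

```text
time: 23.78
tool_pos: [527.3, -182.7, 43.0]
tcp_rot: [3.141, -0.698, 0.215]
contact_force: [0.6, 0.2, -0.5]
grip_width: 41.4
finger_force: 0.0
time: 24.62
tool_pos: [526.6, -183.8, 44.3]
tcp_rot: [3.138, -0.699, 0.216]
contact_force: [-3.6, -1.1, 7.1]
grip_width: 24.0
finger_force: 30.0
[0.  0.4 0.1] [-0.8  0.6  2.1  1.6  0.6 -0.9]
expect ring [257.3 134.2] tip [453.9  52.1]
[448   0  29  53 659] [460.8  24.2]
[ 189   46   51   41 1883] [214.6  66.2]
[ 344   46  102   55 5039] [395.4  73.9]
[240 122  31  25 251] [255.6 135. ]
[ 364  123  118   31 2675] [427.6 136.2]
[223 172   8  23  63] [227.2 184.9]
[336 195  83  18 671] [378.2 207.6]
[261 201  52  12 239] [290.2 208.7]
[241 205  19   7  59] [250.6 209.2]
[235 259  19   7  41] [244.  263.6]
[ 290  259  124   31 1718] [330.3 276.2]
[268 263  27   3  43] [282.  264.6]
```

Gripped the knob at 24.0 mm, lightly pressed down. The ring's dark component is at (255.6,135) and the bit's component ends near (454,52). I read the tip pixel and work out the shift.

```bash
cat > tip.py <<'E'
from h import *
np.set_printoptions(precision=1,suppress=True)
def rows(im,u0,u1,v0,v1,th=60):
    g=im.max(2)
    for v in range(v0,v1):
        x=np.nonzero(g[v,u0:u1]<th)[0]+u0
        if len(x): print(v,x.min(),x.max(),len(x))
E
python3 - <<'E'
from tip import *
b=np.load("w6.npy"); Q=(b[0],b[1],b[2],b[3:].reshape(4,4)); im=cv2.imread("pics/wrist6.png")
rows(im,435,490,30,62)
print("ring",onz(Q,255.6,134.5,54))
for u,v in((452,52),(454,52),(456,52)): print(onz(Q,u,v,70))
E
```

```text
30 453 465 13
31 452 464 13
32 452 464 13
33 452 464 13
34 451 463 13
35 451 463 13
36 451 463 13
37 451 462 12
38 450 462 13
39 450 461 12
40 450 461 12
41 449 461 13
42 449 468 14
43 449 470 18
44 448 470 19
45 448 470 18
46 435 470 20
47 435 468 15
48 435 458 13
49 435 457 12
50 435 455 9
51 435 454 8
52 435 452 5
53 435 438 4
54 435 438 4
55 435 438 4
56 435 438 4
57 435 438 4
58 435 439 5
59 435 439 5
60 435 439 5
61 435 439 5
ring [ 599.7 -137.3   54. ]
[ 647.9 -213.2   70. ]
[ 648.1 -214.1   70. ]
[ 648.3 -214.9   70. ]
```

Run:
```python
import cv2
im=cv2.imread("pics/wrist6.png"); cv2.imwrite("pics/crop6.png",cv2.resize(im[0:160,220:500],(798,456),interpolation=cv2.INTER_CUBIC))
```

```text
(no output)
```

View pics/crop6.png

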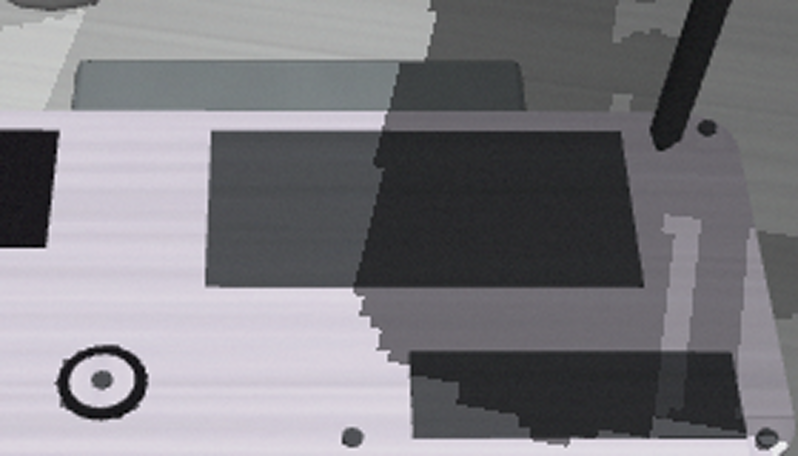

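The crop shows the ring centre at (255.8,133.7) and the bit tip at about (452,52), so the shift needed is about (+48,-76) mm. I slide slowly.

```bash
python3 -m pendant '[[[0.04,-0.06,0],[0,0,0],-0.8],[[0.08,-0.12,0],[0,0,0],-0.8],[[0.08,-0.12,0],[0,0,0],-0.8],[[0.08,-0.12,0],[0,0,0],-0.8],[[0.08,-0.12,0],[0,0,0],-0.8],[[0.08,-0.12,0],[0,0,0],-0.8],[[0.08,-0.12,0],[0,0,0],-0.8],[[0.08,-0.12,0],[0,0,0],-0.8],[[0.08,-0.12,0],[0,0,0],-0.8],[[0.08,-0.12,0],[0,0,0],-0.8]]'
python3 - <<'E'
from tip import *
P=K("wrist"); im=bot.capture("wrist"); cv2.imwrite("pics/wrist7.png",im)
m=cv2.inRange(im,(0,0,0),(60,60,60)); m[290:]=0; n,l,st,ce=cv2.connectedComponentsWithStats(m)
for i in range(1,n):
    if st[i,4]>30 and st[i,4]<1500: print(st[i],ce[i],onz(P,*ce[i],54))
print("tip exp",proj(P,(648,-213,70)),bot.get_obs()["joint_positions"])
E
```

```text
time: 25.5
tool_pos: [549.2, -215.8, 44.3]
tcp_rot: [3.141, -0.7, 0.218]
contact_force: [-2.9, 5.7, 8.6]
grip_width: 23.7
finger_force: 30.0
[616   0  17  20  68] [624.1   7.7] [ 739.5 -330.6   54. ]
[240 122  31  25 255] [255.4 135.1] [ 621.9 -169.1   54. ]
[ 363  123  114   30 1319] [396.7 135.4] [ 634.9 -228.9   54. ]
[340 150   7   7  34] [342.6 152.9] [ 620.9 -207.8   54. ]
[175 173  11  15  92] [179.5 178.9] [ 593.9 -144.9   54. ]
[394 206  20   7  55] [404.7 209.4] [ 599.7 -237.2   54. ]
[377 261  36   5  65] [394.4 264.3] [ 575.8 -236.7   54. ]
tip exp [369.5  79. ] [-0.8  0.6  2.   1.5  0.6 -0.8]
```

```bash
python3 -m pendant '[[[0.07,-0.12,0],[0,0,0],-0.8],[[0.07,-0.12,0],[0,0,0],-0.8],[[0.07,-0.12,0],[0,0,0],-0.8],[[0.07,-0.12,0],[0,0,0],-0.8],[[0.07,-0.12,0],[0,0,0],-0.8],[[0.07,-0.12,0],[0,0,0],-0.8],[[0.07,-0.12,0],[0,0,0],-0.8],[[0.07,-0.12,0],[0,0,0],-0.8],[[0.07,-0.12,0],[0,0,0],-0.8],[[0.07,-0.12,0],[0,0,0],-0.8]]'
python3 - <<'E'
from tip import *
P=K("wrist"); im=bot.capture("wrist"); cv2.imwrite("pics/wrist8.png",im); np.save("w8.npy",np.r_[P[:3],P[3].ravel()])
m=cv2.inRange(im,(0,0,0),(60,60,60)); m[290:]=0; n,l,st,ce=cv2.connectedComponentsWithStats(m)
for i in range(1,n):
    if 230<ce[i][0]<340 and st[i,4]>30: print(st[i],ce[i],onz(P,st[i,0]+st[i,2]/2-.5,st[i,1]+st[i,3]/2-.5,54))
t=proj(P,(648,-213,70)); print("tip exp",t)
u,v=map(int,t); g=im.max(2)
for r in range(v-20,v+12,1): print(r,"".join("#" if x<45 else "+" if x<75 else "." for x in g[r,u-25:u+25]))
print(u-25)
E
```

```text
time: 26.38
tool_pos: [570.3, -251.9, 44.3]
tcp_rot: [3.141, -0.7, 0.217]
contact_force: [-3.4, 6.6, 8.1]
grip_width: 23.9
finger_force: 30.0
[245  31  46  73 875] [268.8  68.2] [ 682.2 -199.7   54. ]
[240 122  31  26 276] [255. 135.] [ 643.3 -204.9   54. ]
[ 230  195  155   19 2116] [305.4 203.9] [ 614.8 -234.8   54. ]
[ 290  264   70   26 1512] [324.3 277.8] [ 586.6 -248.2   54. ]
tip exp [271.6 103.3]
83 ..................#############...............++##
84 ..................#############...............++++
85 ..................#############...............+#++
86 ..................+############+..............++++
87 ...................############..............+++++
88 ...................############+.............+++++
89 ...................#############.............+++++
90 ...................#############.............+++++
91 ...................+############.............+++++
92 ....................############.............+++++
93 ....................############.............++++#
94 ....................############+............+++++
95 ....................############+........
[... 354 characters left out ...]
..........+####+....................
103 ..........................###.....................
104 ..................................................
105 ..................................................
106 ..................................................
107 ..................................................
108 ..................................................
109 ..................................................
110 ..................................................
111 ..................................................
112 ..................................................
113 ..................................................
114 ..................................................
246
```

```bash
python3 -m pendant '[[[0.03,-0.06,0],[0,0,0],-0.8],[[0.03,-0.06,0],[0,0,0],-0.8],[[0.03,-0.06,0],[0,0,0],-0.8],[[0.03,-0.06,0],[0,0,0],-0.8],[[0.03,-0.05,0],[0,0,0],-0.8],[[0,0,0],[0,0,0],-0.8],[[0,0,0],[0,0,0],-0.8],[[0,0,0],[0,0,0],-0.8],[[0,0,0],[0,0,0],-0.8],[[0,0,0],[0,0,0],-0.8]]'
python3 - <<'E'
from tip import *
P=K("wrist"); im=bot.capture("wrist"); cv2.imwrite("pics/wrist9.png",im); np.save("w9.npy",np.r_[P[:3],P[3].ravel()])
m=cv2.inRange(im,(0,0,0),(60,60,60)); m[290:]=0; n,l,st,ce=cv2.connectedComponentsWithStats(m)
for i in range(1,n):
    if 230<ce[i][0]<340 and st[i,4]>30: print(st[i],ce[i],onz(P,st[i,0]+st[i,2]/2-.5,st[i,1]+st[i,3]/2-.5,54))
t=proj(P,(648,-213.6,70)); print("tip exp",t)
u,v=map(int,t); g=im.max(2)
for r in range(v-6,v+6,1): print(r,"".join("#" if x<45 else "+" if x<75 else "." for x in g[r,u-15:u+15]))
print(u-15)
E
```

```text
time: 27.27
tool_pos: [575.0, -261.1, 44.3]
tcp_rot: [3.14, -0.7, 0.217]
contact_force: [-1.3, 4.7, 6.6]
grip_width: 23.9
finger_force: 30.0
[ 188    0  188  109 4373] [264.3  43.6] [ 696.4 -213.3   54. ]
[ 291   46  143   55 3451] [335.1  76.4] [ 692.8 -253.1   54. ]
[240 122  31  26 277] [255.1 134.9] [ 648.  -214.2   54. ]
[252 131   7   6  31] [254.5 133.4] [ 648.5 -214.    54. ]
[ 230  195  137   19 1832] [295.  203.8] [ 618.8 -240.5   54. ]
[ 290  263   70   27 1528] [324.4 277.7] [ 591.4 -257.3   54. ]
tip exp [247.5 108.6]
102 ........+############.........
103 .........############.........
104 .........###########..........
105 ..........#########+..........
106 ...........########...........
107 ............+#####+...........
108 ..............+##+............
109 ..............................
110 ..............................
111 ..............................
112 ..............................
113 ..............................
232
```

The ring is at (648.0,-214.2) and the tip at (648,-213.6). I release and back out along the fingers.

```bash
python3 -m pendant '[[[0,0,0],[0,0,0],-0.4],[[0,0,0],[0,0,0],-0.2],[[0,0,0],[0,0,0],-0.1],[[0,0,0],[0,0,0],-0.1],[[0,0,0],[0,0,0],-0.1],[[-0.1,-0.02,0.12],[0,0,0],-0.1],[[-0.2,-0.04,0.24],[0,0,0],-0.1],[[-0.3,-0.06,0.36],[0,0,0],-0.1],[[-0.5,-0.1,0.5],[0,0,0],-0.1],[[-0.5,-0.1,0.5],[0,0,0],-0.1]]'
python3 -m pendant '[[[-0.5,-0.1,0.4],[0,0,0],-0.1],[[-0.4,0,0.3],[0,0,0],-0.1],[[-0.3,0,0.2],[0,0,0],-0.1],[[-0.2,0,0.2],[0,0,0],-0.1],[[0,0,0],[0,0,0],-0.1],[[0,0,0],[0,0,0],-0.1],[[0,0,0],[0,0,0],-0.1],[[0,0,0],[0,0,0],-0.1],[[0,0,0],[0,0,0],-0.1],[[0,0,0],[0,0,0],-0.1]]'
python3 - <<'E'
from tip import *
P=K("wrist"); im=bot.capture("wrist"); cv2.imwrite("pics/wrist10.png",im)
r=proj(P,(648,-214,54)); t=proj(P,(648,-213.6,70)); print("exp ring",r,"tip",t)
m=cv2.inRange(im,(0,0,0),(70,70,70)); m[290:]=0; n,l,st,ce=cv2.connectedComponentsWithStats(m)
for i in range(1,n):
    if np.hypot(*(ce[i]-r))<40 and st[i,4]>10: print(st[i],ce[i],onz(P,st[i,0]+st[i,2]/2-.5,st[i,1]+st[i,3]/2-.5,54))
u,v=map(int,r); big=cv2.resize(im[max(v-60,0):v+40,u-70:u+70],(560,400),interpolation=cv2.INTER_CUBIC)
top=bot.capture("top"); s=bot.capture("side"); o=np.zeros((600,800,3),np.uint8); h=big.shape[0]; o[:400,:560]=big
o[400:,:400]=cv2.resize(top[140:290,110:410],(400,200)); o[400:,400:]=cv2.resize(s[180:440,100:400][:,:],(400,200)); cv2.imwrite("pics/final.png",o)
E
```

```text
time: 28.15
tool_pos: [525.8, -271.9, 96.1]
tcp_rot: [3.139, -0.698, 0.216]
contact_force: [-0.4, -1.0, -0.0]
grip_width: 41.0
finger_force: 0.0
time: 28.98
tool_pos: [485.0, -274.8, 128.0]
tcp_rot: [3.139, -0.698, 0.216]
contact_force: [-0.3, -0.2, -0.1]
grip_width: 41.2
finger_force: 0.0
exp ring [289.3 104.9] tip [286.9  88.1]
[280  97  20  16 128] [289.1 105.2] [ 648.4 -214.    54. ]
[287 103   5   4  16] [289.2 104.3] [ 648.3 -213.7   54. ]
```

View pics/final.png

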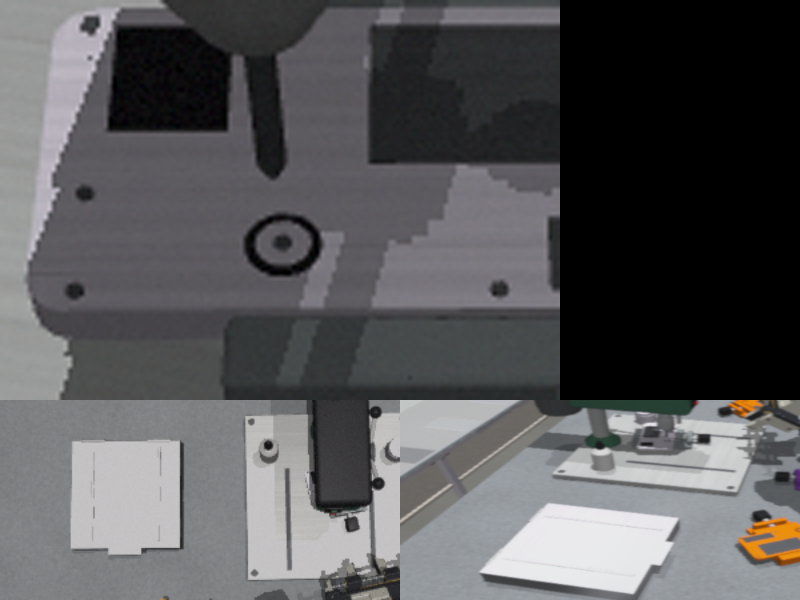

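The lid is flat on the box, the bottle stands where it was, and both the bit tip (287,89) and the ring (289,105) sit at their expected aligned pixels. The robot touches nothing, so I hand in.

```bash
python3 -c "
from plant import bot
print(bot.close_job())"
```

```text
the job is handed in; nothing more can be done
None
```

The job is handed in after about 29 s of robot time: the power bank was set down flat in the compartment, the lid is shut, and the vise is slid so the pen ring measures within about 1 mm of the spot under the bit tip.

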